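Sort the castors on the market stall: spin each wheel and scrap those that bind

ROBOT

A 6-joint arm with a two-finger parallel gripper is mounted at the origin on the work surface. World frame = base frame: x ahead of the robot, y to its left, z up, the work surface at z = 0. Lengths are in m, angles in degrees, forces in N, time in s.
With the tool pointing down it reaches from about 0.425 to 0.925 m from the base axis. Payload 12.5 kg.
Tool frame: the origin (TCP) lies on the centre line of the jaws, within the pads' length; the fingertips stand 22 mm ahead of it and the grasp point (between the pads) lies 3 mm ahead of it; z points along the fingers, y is the line along which they close (so a half turn about z gives the same grasp; the last joint's range is limited). The gripper opens to 85 mm and grips with 20 to 120 N. Pads are 22 mm wide; open, the fingers measure 114 mm over their backs; the gripper's body (76 mm by 85 mm) begins 54 mm behind the grasp point. The pads swing forward as they close: fully open they stand 13 mm farther back than shut.
Start: joints at [-82.426, 28.126, 89.318, -0, 62.55, -6.05], TCP at [0.147, -0.607, 0.253] pointing down, gripper open.
Joint ranges: [-177.58, 177.58], [-47.91, 125.51], [2.72, 160], [-65.01, 245.01], [3.68, 167.84], [-153.87, 153.87]. Speed limits (degrees/s): [127.2, 127.2, 159.86, 180, 180, 180].

INTERFACE

Orientations are given as [roll, pitch, yaw] about the fixed x, y, z axes, in that order (R = Rz(yaw) Ry(pitch) Rx(roll)).
In Python, from workcell import * gives the robot as it stands.
- The arm moves only by the tool move_arm, never from a script. Its argument "commands" is a list of rows, each a list of 7 numbers: the turn, a rotation vector about the world's x, y, z as a fraction of full scale, then the shift along the world's x, y, z as a fraction of full scale, then the opening in per cent of the stroke, from 0 (shut) to 100 (fully open). A call has 1 to 20 rows; each row shifts and turns the commanded pose from where the row before left it; what a row does not reach is not made up. Full scale, the value 1, is 25 mm for a shift and 0.12 rad for a turn. A row lasts 1/12 s, in which the tool goes at most 41.7 mm and 7.16 degrees, less where a joint would pass 70% of its speed; a pose out of reach is approached as far as the arm can. A call with a number of a shift or a turn outside -1 to 1 is refused whole. A call with a gripper value outside its range is refused whole. The fingers move at their own pace and stop on an object; "grip_force" is the grip in N (left out, the last holds). Time passes only in rows, so rows that do not move let the fingers close. It gives the time, the measured TCP pose, the force, the opening and the grip force at its end, in the units of the state.
- get_state(): the state, without advancing time (a new reading comes with each control period).
- read_camera(name): name is "side" or "top"; returns (picture, depth): 480x640x3 uint8, red, green, blue; 480x640 float32, m along the optical axis (not along the pixel's ray), 0 where there is no reading.
- camera_info(name): a dict with "K" (3x3 intrinsics, pixels), "k1" (the pictures are not rectified: a ray, as slopes to the right and down, at radius r is drawn at 1 + k1 r^2 times it, then the intrinsics apply), "rvec" (rotation vector, rad) and "tvec" (3), from world to camera coordinates, as OpenCV has them. Camera axes: x right, y down, z forward; pixel columns grow to the right and rows downward; lengths in m; the calibration is good to about 2 mm. A picture is of the moment at which its call begins. camera_info takes no time and is no camera call.
- hand_in(): hands the job in; it is judged then, once.
The state is a dict: "time_s": time; "joints": joint angles; "joint_velocities": joint speeds; "joint_torque": joint torques, N m; "tool_pos": TCP position; "orientation": TCP orientation; "force": force on the tool from outside, world axes, zero at the start; "wrist_torque": the same for the moment, N m; "opening": finger opening in m; "grasp_force": force on a finger pad.
Only numpy, scipy, OpenCV 4.12 (cv2) and the standard library are available. Lean on these libraries where they do the work, as an engineer would, in place of code of your own. Each camera call takes 0.05 s, during which the arm holds its last target. There are 200 camera calls.

TASK

Second-hand castors stand wheel-up in the sloping display tray of a market stall. Give every wheel a good spin in one direction (a flick of the fingertip across its tread), so that a sound one runs on by itself for at least half a turn; put each castor whose wheel sticks or stops dead as soon as it is let go into the red scrap crate, leave the free-running ones standing in their bays, and do not shift the jug, books, bowl or canister.

Things in the scene. Friction and masses are not known exactly. Their poses are not given: they have to be found in the camera images.
- castor_a: loose rigid (non-swivel) plate castor, standing upside down, wheel up, in a bay of the display; all four look alike, any may be sound or bad. Steel plate 62 (own x) x 86 (own y) x 3 mm, wheel 75 mm across and 24 mm wide, 100 mm tall in all, about 0.45 kg. Origin: centre of the plate's underside. Own z: out of the tray, through the wheel's top, 25 degrees from vertical, leaning away from the robot
- hub_a (a point): centre of the wheel of castor_a, on the axle, 62.5 mm above the plate's underside along the castor's own z
- wheel_a (a joint): turn of the wheel of castor_a about its own x (right-handed), rad, counted on over full turns; starts within 0.6 of zero. Two white chalk strokes on the tread, half a turn apart, show it: one is on top at zero. A fingertip pressed on the tread with some newtons and drawn across it turns it. A sound wheel runs on by itself for some seconds
- castor_b: the same. Own x is the axle, pointing down the slope, away from the robot; own y, along the tray, is the way the tread runs at the top. The two fork legs are 33.5 mm apart outside, the axle bolt ends 45.5 mm; above own z = 73 mm the wheel stands clear of the fork and its flat sides, 24 mm apart, can be pinched
- hub_b (a point): centre of the wheel of castor_b, on the axle, 62.5 mm above the plate's underside along the castor's own z
- wheel_b (a joint): turn of the wheel of castor_b about its own x (right-handed), rad, counted on over full turns; starts within 0.6 of zero. Two white chalk strokes on the tread, half a turn apart, show it: one is on top at zero. A bad wheel stays put, or turns stiffly only while pushed (about 2 N at the tread), stops dead when let go and jams before half a turn
- castor_c: the same. The plate can shift only a few mm sideways in its bay and rests on the lip; it comes out straight along own z. A hard sideways push on a wheel's top (a few N) can rock the castor
- hub_c (a point): centre of the wheel of castor_c, on the axle, 62.5 mm above the plate's underside along the castor's own z
- wheel_c (a joint): turn of the wheel of castor_c about its own x (right-handed), rad, counted on over full turns; starts within 0.6 of zero. Two white chalk strokes on the tread, half a turn apart, show it: one is on top at zero.
- castor_d: the same kind of castor as the others
- hub_d (a point): centre of the wheel of castor_d, on the axle, 62.5 mm above the plate's underside along the castor's own z
- wheel_d (a joint): turn of the wheel of castor_d about its own x (right-handed), rad, counted on over full turns; starts within 0.6 of zero. Two white chalk strokes on the tread, half a turn apart, show it: one is on top at zero.
- display: wooden tray, fixed, 456 mm wide along own y: four bays, pitch 108, each 100 mm wide, dividers 20 mm high. Floor slopes 25 degrees, low edge away from the robot, with a 20 mm lip; top rail 35, end walls 32 mm high, square to the floor. Origin on the table under the floor's middle (that is 78 mm up; low edge 54, high edge 102 mm); own x points away from the robot, down the slope
- scrap_crate: red open-topped plastic crate for scrap, fixed; 135 (own x) x 230 (own y) x 75 mm high, walls and floor 7 mm thick, empty at first. Origin at the centre of its underside on the table
- jug: bystander: aluminium jug, 92 mm in diameter, 186 mm tall, handle towards own +y out to 71 mm; origin at the centre of its foot
- books: bystander: stack of four hardback books, 130 (own x) x 150 (own y) mm, 110 mm tall; origin at the centre of its underside
- bowl: bystander: metal bowl, 150 mm in diameter, 60 mm high; origin at the centre of its foot
- canister: bystander: steel canister, 90 mm in diameter, 150 mm tall; origin at the centre of its foot
Not all that is in view belongs to the job. Leave any turquoise look-alike of the castor_d alone.

How it is judged (in metres and radians):
On the way, in this order (a step that is already met when the one before it is completed fails the run):
1. a wheel has been spun and runs on by itself, untouched ((((velocity of joint wheel_a above 1 rad/s or velocity of joint wheel_a below -1 rad/s) and contact force between the fingers and castor_a below 0.05 N) or ((velocity of joint wheel_b above 1 rad/s or velocity of joint wheel_b below -1 rad/s) and contact force between the fingers and castor_b below 0.05 N) or ((velocity of joint wheel_c above 1 rad/s or velocity of joint wheel_c below -1 rad/s) and contact force between the fingers and castor_c below 0.05 N) or ((velocity of joint wheel_d above 1 rad/s or velocity of joint wheel_d below -1 rad/s) and contact force between the fingers and castor_d below 0.05 N))), for 0.2 s.
2. two sound wheels have been spun (turned on to at least 2.2 rad from zero, which a bad one cannot do) ((((value of joint wheel_a above 2.2 rad or value of joint wheel_a below -2.2 rad) and (value of joint wheel_b above 2.2 rad or value of joint wheel_b below -2.2 rad)) or ((value of joint wheel_a above 2.2 rad or value of joint wheel_a below -2.2 rad) and (value of joint wheel_c above 2.2 rad or value of joint wheel_c below -2.2 rad)) or ((value of joint wheel_a above 2.2 rad or value of joint wheel_a below -2.2 rad) and (value of joint wheel_d above 2.2 rad or value of joint wheel_d below -2.2 rad)) or ((value of joint wheel_b above 2.2 rad or value of joint wheel_b below -2.2 rad) and (value of joint wheel_c above 2.2 rad or value of joint wheel_c below -2.2 rad)) or ((value of joint wheel_b above 2.2 rad or value of joint wheel_b below -2.2 rad) and (value of joint wheel_d above 2.2 rad or value of joint wheel_d below -2.2 rad)) or ((value of joint wheel_c above 2.2 rad or value of joint wheel_c below -2.2 rad) and (value of joint wheel_d above 2.2 rad or value of joint wheel_d below -2.2 rad)))), for 0.1 s.
At the end, for the whole second after the job is handed in: Each castor either stands within 25 mm of its start, its wheel spun on at least 2.2 rad from zero (a bad wheel jams before that), or, if bad, rests in the scrap crate (hub inside its walls, under 100 mm above the table); at least two stand; bystanders moved under 30 mm ((((x of hub_a in the frame of scrap_crate between -0.062 and 0.062 m and y of hub_a in the frame of scrap_crate between -0.112 and 0.112 m and height (world z) of hub_a below 0.1 m and linear speed of castor_a below 0.03 m/s) and not (value of joint wheel_a above 2.2 rad or value of joint wheel_a below -2.2 rad)) or (distance of each of castor_a, hub_a from where it was at the start of the episode below 0.025 m and (value of joint wheel_a above 2.2 rad or value of joint wheel_a below -2.2 rad))) and (((x of hub_b in the frame of scrap_crate between -0.062 and 0.062 m and y of hub_b in the frame of scrap_crate between -0.112 and 0.112 m and height (world z) of hub_b below 0.1 m and linear speed of castor_b below 0.03 m/s) and not (value of joint wheel_b above 2.2 rad or value of joint wheel_b below -2.2 rad)) or (distance of each of castor_b, hub_b from where it was at the start of the episode below 0.025 m and (value of joint wheel_b above 2.2 rad or value of joint wheel_b below -2.2 rad))) and (((x of hub_c in the frame of scrap_crate between -0.062 and 0.062 m and y of hub_c in the frame of scrap_crate between -0.112 and 0.112 m and height (world z) of hub_c below 0.1 m and linear speed of castor_c below 0.03 m/s) and not (value of joint wheel_c above 2.2 rad or value of joint wheel_c below -2.2 rad)) or (distance of each of castor_c, hub_c from where it was at the start of the episode below 0.025 m and (value of joint wheel_c above 2.2 rad or value of joint wheel_c below -2.2 rad))) and (((x of hub_d in the frame of scrap_crate between -0.062 and 0.062 m and y of hub_d in the frame of scrap_crate between -0.112 and 0.112 m and height (world z) of hub_d below 0.1 m and linear speed of castor_d below 0.03 m/s) and not (value of joint wheel_d above 2.2 rad or value of joint wheel_d below -2.2 rad)) or (distance of each of castor_d, hub_d from where it was at the start of the episode below 0.025 m and (value of joint wheel_d above 2.2 rad or value of joint wheel_d below -2.2 rad))) and ((distance of each of castor_a, hub_a from where it was at the start of the episode below 0.025 m and distance of each of castor_b, hub_b from where it was at the start of the episode below 0.025 m) or (distance of each of castor_a, hub_a from where it was at the start of the episode below 0.025 m and distance of each of castor_c, hub_c from where it was at the start of the episode below 0.025 m) or (distance of each of castor_a, hub_a from where it was at the start of the episode below 0.025 m and distance of each of castor_d, hub_d from where it was at the start of the episode below 0.025 m) or (distance of each of castor_b, hub_b from where it was at the start of the episode below 0.025 m and distance of each of castor_c, hub_c from where it was at the start of the episode below 0.025 m) or (distance of each of castor_b, hub_b from where it was at the start of the episode below 0.025 m and distance of each of castor_d, hub_d from where it was at the start of the episode below 0.025 m) or (distance of each of castor_c, hub_c from where it was at the start of the episode below 0.025 m and distance of each of castor_d, hub_d from where it was at the start of the episode below 0.025 m)) and distance of each of jug, books, bowl, canister from where it was at the start of the episode below 0.03 m); the robot touches nothing.
It fails at once if the jug is knocked over or pushed away (distance of jug from where it was at the start of the episode above 0.03 m or angle between jug's own z axis and vertical above 0.35 rad).
It fails at once if the stack of books is knocked over or pushed away (distance of books from where it was at the start of the episode above 0.03 m or angle between books's own z axis and vertical above 0.35 rad).
It fails at once if the bowl is knocked over or pushed away (distance of bowl from where it was at the start of the episode above 0.03 m or angle between bowl's own z axis and vertical above 0.35 rad).
It fails at once if the canister is knocked over or pushed away (distance of canister from where it was at the start of the episode above 0.03 m or angle between canister's own z axis and vertical above 0.35 rad).
It fails at once if a sound castor is taken out of its bay (((value of joint wheel_a above 2.2 rad or value of joint wheel_a below -2.2 rad) and distance of castor_a from where it was at the start of the episode above 0.05 m) or ((value of joint wheel_b above 2.2 rad or value of joint wheel_b below -2.2 rad) and distance of castor_b from where it was at the start of the episode above 0.05 m) or ((value of joint wheel_c above 2.2 rad or value of joint wheel_c below -2.2 rad) and distance of castor_c from where it was at the start of the episode above 0.05 m) or ((value of joint wheel_d above 2.2 rad or value of joint wheel_d below -2.2 rad) and distance of castor_d from where it was at the start of the episode above 0.05 m)).
It also fails if it takes over 67 s, if anything falls off the work surface, if the arm or the gripper's body presses on something with over 40 N, if the wrist force passes 120 N, or if a joint passes its speed limit or range.

## Working session

There is one attempt and no reset: what is moved stays moved. The work goes in short steps, Python scripts to look and compute and a tool call to move; the robot and the scene stay as the last step left them, time stands still between calls to the robot, and variables do not carry over. Pictures are saved under pics/ and viewed, at most 10 in all, crops included, and the job is handed in when it is done.

Besides the shell and the picture viewer there is one more tool, called after "Emit:" by a JSON object that holds its "op" and its "data". move_arm: Moves the arm, as the interface text tells. Shift numbers are shares of 25 mm and turn numbers shares of 0.12 rad, none past 1 either way. Its arguments: {"type":"object","properties":{"commands":{"type":"array"},"grip_force":{"type":"number"}},"required":["commands"]}

```bash
ls; mkdir -p pics
cat > h.py <<'E'
from workcell import *
import numpy as np, cv2
from scipy.spatial.transform import Rotation as R
def cam(n):
    i=camera_info(n);Rm=cv2.Rodrigues(np.array(i['rvec'],float))[0];return np.array(i['K']),i['k1'],Rm,np.array(i['tvec'],float).ravel()
def points(n,d):
    K,k1,Rm,t=cam(n);v,u=np.mgrid[0:480,0:640]
    x=(u-K[0,2])/K[0,0];y=(v-K[1,2])/K[1,1];r2=x*x+y*y;s=np.ones_like(x)
    for _ in range(8): s=1/(1+k1*r2*s*s)
    P=np.stack([x*s*d,y*s*d,d],-1)
    W=(P-t)@Rm
    W[d<=0]=np.nan
    return W
def proj(n,X):
    K,k1,Rm,t=cam(n);c=np.atleast_2d(X)@Rm.T+t;p=c[:,:2]/c[:,2:];p=p*(1+k1*(p**2).sum(1,keepdims=True))
    return p*[K[0,0],K[1,1]]+K[:2,2]
E
python3 - <<'E'
from h import *
for n in('top','side'):
    p,d=read_camera(n);np.savez(f'{n}0.npz',p=p,d=d);cv2.imwrite(f'pics/{n}0.png',p[:,:,::-1])
    K,k1,Rm,t=cam(n);print(n,K.tolist(),k1,(-Rm.T@t),Rm[2])
print(get_state())
E
```

```text
pics
top [[561.8765875673545, 0.0, 315.40089745944385], [0.0, 561.8765875673545, 241.18347512816936], [0.0, 0.0, 1.0]] -0.1612720723910396 [ 0.44390573 -0.0280944   1.28039155] [ 0.06330479  0.0095911  -0.99794815]
side [[553.7064143437304, 0.0, 322.56913596651117], [0.0, 553.7064143437304, 236.1663186882946], [0.0, 0.0, 1.0]] -0.1730503344627611 [0.20683104 1.03414488 0.9553878 ] [ 0.22375992 -0.76182893 -0.60790474]
{'time_s': 0.1, 'joints': array([-8.24260638e+01,  2.81617059e+01,  8.93473616e+01, -9.47760344e-04,
        6.25504891e+01, -6.05090925e+00]), 'joint_velocities': array([ 0.01974447, -0.21135511, -0.10422986, -0.04391799, -0.0434054 ,
       -0.012412  ]), 'joint_torque': array([ 3.09628027e-03, -6.19448233e+01, -2.62028021e+01, -1.41136079e-04,
        2.92147655e-03,  1.52881637e-05]), 'tool_pos': array([ 0.14721619, -0.60722243,  0.25277082]), 'orientation': array([-1.79940687e+02, -5.44205206e-03,  1.36252800e+01]), 'force': array([ 0.29534348, -0.24794897,  0.6352471 ]), 'wrist_torque': array([0.02271693, 0.01433024, 0.01000519]), 'grasp_force': 0.0, 'opening': 0.08500704190187998}
```

View pics/top0.png

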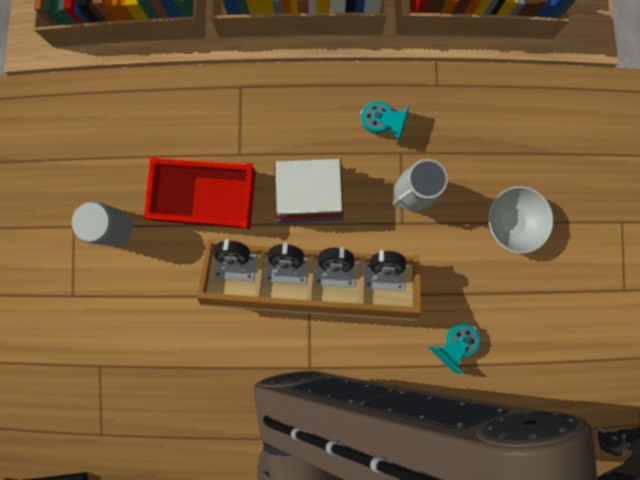

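View pics/side0.png

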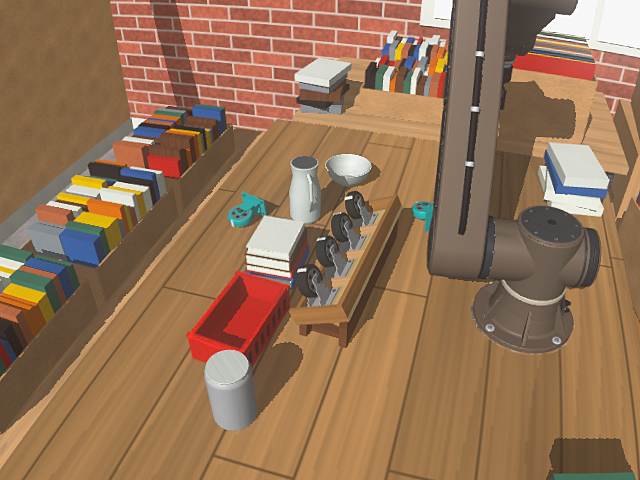

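```bash
cat > m.py <<'E'
from h import *
A=[]
for n in('top','side'):
    z=np.load(f'{n}0.npz');W=points(n,z['d']);p=z['p'].astype(int);A.append((n,W,p))
_,W,p=A[0]
hsv=cv2.cvtColor(p.astype(np.uint8),cv2.COLOR_RGB2HSV)
# red crate top rim, bystanders
red=(p[...,0]>120)&(p[...,1]<50)
r=W[red&(W[...,2]>.068)];rc=cv2.minAreaRect((r[:,:2]*1000).astype(np.float32));print('crate',rc,np.nanmedian(r[:,2]))
for nm,(u0,v0,u1,v1) in dict(can=(70,195,135,250),books=(270,155,350,225),jug=(390,155,450,215),bowl=(485,180,560,255)).items():
    q=W[v0:v1,u0:u1].reshape(-1,3);q=q[q[:,2]>.04];t=np.nanpercentile(q[:,2],97);q=q[q[:,2]>t-.012]
    print(nm,t.round(3),cv2.minAreaRect((q[:,:2]*1000).astype(np.float32)))
# wheels
C=[(232,255),(286,258),(336,261),(388,264)]
V=[W[c[1]-22:c[1]+16,c[0]-22:c[0]+22].reshape(-1,3) for c in C]
S=A[1][1].reshape(-1,3)
wc=[]
for q in V:
    q=q[q[:,2]>.145]; wc.append(np.nanmedian(q,0))
wc=np.array(wc);d=wc[-1]-wc[0];yaw=np.arctan2(d[0],-d[1]) ;print(wc.round(4),'yaw',np.degrees(yaw))
Rt=(R.from_euler('z',yaw)*R.from_euler('y',25,degrees=True)).as_matrix();print(Rt.round(4))
for q,c in zip(V,wc):
    for nm,Q in(('top',q),('side',S)):
        Q=Q[np.linalg.norm(Q-c,axis=1)<.06];l=(Q-c)@Rt
        tmax=np.percentile(l[:,2],99); k=l[l[:,2]>tmax-.02]
        lo=np.percentile(k,3,axis=0);hi=np.percentile(k,97,axis=0)
        print(nm,len(Q),'ztop',tmax.round(4),'x',lo[0].round(4),hi[0].round(4),'y',lo[1].round(4),hi[1].round(4))
wood=W[235:320,195:425].reshape(-1,3)
l=(wood-wc.mean(0))@Rt
f=l[(abs(l[:,0]+.06)<.012)&(abs(l[:,1])<.2)];print('floor z',np.percentile(f[:,2],[10,30,50,70,90]).round(4))
E
python3 m.py
```

```text
crate ((813.2720947265625, 149.91229248046875), (810.1843872070312, 521.7870483398438), 89.89093017578125) 0.07520381953742986
can 0.153 ((561.60302734375, 451.76470947265625), (82.52908325195312, 83.96558380126953), 23.26987075805664)
books 0.114 ((635.3353881835938, -2.0298385620117188), (111.42137908935547, 135.45338439941406), 1.6799429655075073)
jug 0.19 ((636.838134765625, -239.94293212890625), (76.83971405029297, 77.21865844726562), 87.81018829345703)
bowl 0.064 ((568.15380859375, -473.04052734375), (146.78460693359375, 146.0909423828125), 89.25691986083984)
[[ 0.5027  0.155   0.1542]
 [ 0.494   0.0435  0.1543]
 [ 0.4867 -0.0601  0.1542]
 [ 0.4779 -0.1648  0.1537]] yaw -4.428269910173034
[[ 0.9036  0.0772  0.4214]
 [-0.07    0.997  -0.0326]
 [-0.4226  0.      0.9063]]
top 793 ztop 0.0095 x -0.0087 0.0148 y -0.0271 0.0299
side 685 ztop 0.0077 x -0.0097 0.014 y -0.0163 0.0343
top 783 ztop 0.0088 x -0.0084 0.0156 y -0.0283 0.029
side 580 ztop 0.0079 x -0.0094 0.0126 y -0.0161 0.0333
top 791 ztop 0.0088 x -0.009 0.0141 y -0.0278 0.0288
side 506 ztop 0.0074 x -0.0102 0.0143 y -0.0207 0.0337
top 799 ztop 0.0092 x -0.0089 0.0151 y -0.0312 0.0276
side 445 ztop 0.0077 x -0.0094 0.0148 y -0.0199 0.0338
floor z [-0.2006 -0.1961 -0.1895 -0.0929 -0.0898]
```

```bash
cat >> m.py <<'E'
print('---')
rr=red[150:235,140:260];r=W[150:235,140:260][rr];r=r[r[:,2]>.066];rc=cv2.minAreaRect((r[:,:2]*1000).astype(np.float32));print('crate',rc)
E
cat > g.py <<'E'
from h import *
wc=np.array([[.5027,.155,.1542],[.494,.0435,.1543],[.4867,-.0601,.1542],[.4779,-.1648,.1537]])
yaw=np.radians(-4.43)
Rt=(R.from_euler('z',yaw)*R.from_euler('y',25,degrees=True)).as_matrix()
top=wc+np.array([.003,.0005,.0088])@Rt.T
xp,yp,zp=Rt.T
Rtool=np.stack([np.cross(xp,-zp),xp,-zp],1)
def delta(pos,Rg):
    s=get_state();c=R.from_euler('xyz',s['orientation'],degrees=True).as_matrix()
    rv=R.from_matrix(Rg@c.T).as_rotvec();sh=np.array(pos)-s['tool_pos']
    print('turn',(rv/.12).round(2),'rows',(np.linalg.norm(rv)/.12).round(1),'shift',(sh/.025).round(2), 'f',s['force'].round(1),'open',s['opening'].round(4),'t',s['time_s'])
E
python3 m.py|sed -n '/---/,$p'
python3 - <<'E'
from g import *
print('top',top.round(4));print('x',xp.round(3),'y',yp.round(3),'z',zp.round(3))
print((top[3]+.022*zp+.03*zp).round(4)); delta(top[3]+.052*zp,Rtool); delta(top[3]+.052*zp,Rtool*[-1,-1,1])
E
```

```text
---
crate ((631.6490478515625, 241.0426025390625), (229.89804077148438, 139.73989868164062), 84.65151977539062)
top [[ 0.5092  0.155   0.1609]
 [ 0.5005  0.0435  0.161 ]
 [ 0.4932 -0.0601  0.1609]
 [ 0.4844 -0.1648  0.1604]]
x [ 0.904 -0.07  -0.423] y [ 0.077  0.997 -0.   ] z [ 0.421 -0.033  0.906]
[ 0.5063 -0.1665  0.2075]Traceback (most recent call last):
  File "<stdin>", line 3, in <module>
  File "g.py", line 11, in delta
    print('turn',(rv/.12).round(2),'rows',(np.linalg.norm(rv)/.12).round(1),'shift',(sh/.025).round(2), 'f',s['force'].round(1),'open',s['opening'].round(4),'t',s['time_s'])
                                                                                                                                       ^^^^^^^^^^^^^^^^^^
AttributeError: 'float' object has no attribute 'round'
```

```bash
sed -i "s/s\['opening'\].round(4)/round(s['opening'],4)/" g.py
python3 - <<'E'
from g import *
delta(top[3]+.052*zp,Rtool); delta(top[3]+.052*zp,Rtool*[-1,-1,1])
E
```

```text
turn [ 2.51  2.95 10.29] rows 11.0 shift [14.36 17.63 -1.81] f [ 0.3 -0.2  0.6] open 0.085 t 0.1
turn [ -3.23   2.75 -15.43] rows 16.0 shift [14.36 17.63 -1.81] f [ 0.3 -0.2  0.6] open 0.085 t 0.1
```

Emit:
{"op": "move_arm", "data": {"commands": [[0.14,0.164,0.572,0.8,0.98,0.3,0],[0.14,0.164,0.572,0.8,0.98,0.3,0],[0.14,0.164,0.572,0.8,0.98,0,0],[0.14,0.164,0.572,0.8,0.98,0,0],[0.14,0.164,0.572,0.8,0.98,0,0],[0.14,0.164,0.572,0.8,0.98,0,0],[0.14,0.164,0.572,0.8,0.98,0,0],[0.14,0.164,0.572,0.8,0.98,0,0],[0.14,0.164,0.572,0.8,0.98,0,0],[0.14,0.164,0.572,0.8,0.98,0,0],[0.14,0.164,0.572,0.8,0.98,0,0],[0.14,0.164,0.572,0.8,0.98,0,0],[0.14,0.164,0.572,0.8,0.98,0,0],[0.14,0.164,0.572,0.8,0.98,0,0],[0.14,0.164,0.572,0.8,0.98,0,0],[0.14,0.164,0.572,0.8,0.98,0,0],[0.14,0.164,0.572,0.8,0.98,0,0],[0.14,0.164,0.572,0.8,0.98,0,0],[0,0,0,0,0,0,0],[0,0,0,0,0,0,0]], "grip_force": 40}}

```text
time_s: 1.77
tool_pos: [0.5079, -0.1651, 0.2676]
orientation: [-155.0, -0.1, 85.8]
force: [-0.1, -0.4, 0.3]
opening: 0.0
grasp_force: 0.0
```

Run:
```python
from g import *
delta(top[3]+.032*zp,Rtool);s=get_state();print(s['tool_pos'],s['orientation'],s['joints'],s['force'])
for n in('side',):
    p,d=read_camera(n);cv2.imwrite(f'pics/{n}1.png',cv2.resize(p[150:330,270:470,::-1],(800,720))[60:660])
```

```text
turn [-0.01 -0.01 -0.03] rows 0.0 shift [-0.4  -0.03 -3.13] f [-0.1 -0.4  0.3] open 0.0 t 1.7667
[ 0.50791623 -0.16510666  0.26763905] [-1.54959622e+02 -6.25121627e-02  8.57724322e+01] [-21.89096697  28.9859586   89.02546173  -7.34194761  86.03294492
 -15.60693112] [-0.13725375 -0.4422939   0.26794642]
```

View pics/side1.png

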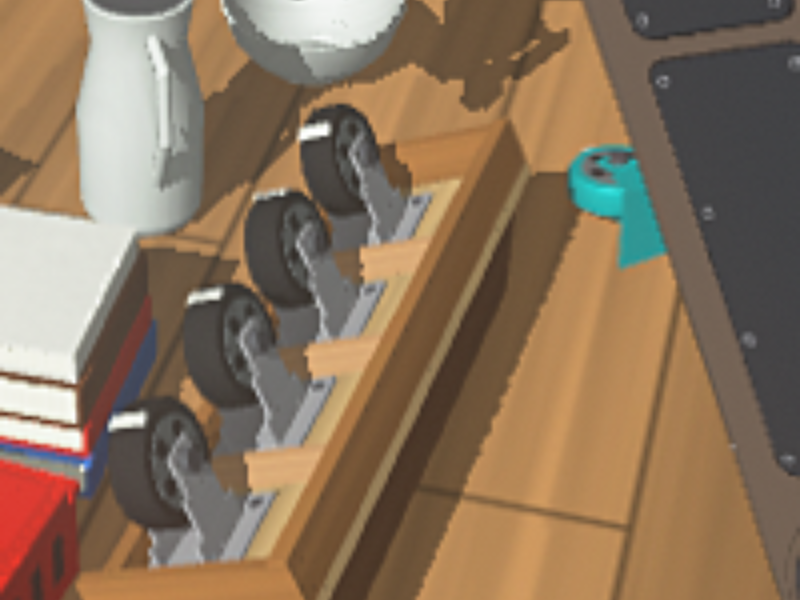

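Emit:
{"op": "move_arm", "data": {"commands": [[0,0,0,-0.1,0,-0.8,0],[0,0,0,-0.1,0,-0.8,0],[0,0,0,-0.1,0,-0.8,0],[0,0,0,-0.1,0,-0.73,0],[0,0,0,-0.1,0,-0.22,0],[0,0,0,0,0,0,0],[0,0,0,0,0,0,0]]}}

```text
time_s: 2.4
tool_pos: [0.4946, -0.1671, 0.1853]
orientation: [-155.0, -0.0, 85.5]
force: [0.6, -0.7, -0.2]
opening: 0.0001
grasp_force: 0.0
```

Emit:
{"op": "move_arm", "data": {"commands": [[0,0,0,-0.034,0,-0.073,0],[0,0,0,0,0,0,0]]}}

```text
time_s: 2.57
tool_pos: [0.494, -0.1667, 0.1835]
orientation: [-155.1, -0.0, 85.6]
force: [-0.6, 0.5, 0.6]
opening: 0.0
grasp_force: 0.0
```

Emit:
{"op": "move_arm", "data": {"commands": [[0,0,0,-0.034,0,-0.073,0],[0,0,0,0,0,0,0]]}}

```text
time_s: 2.73
tool_pos: [0.493, -0.1664, 0.1811]
orientation: [-155.0, -0.0, 85.6]
force: [0.4, -0.2, -0.1]
opening: -0.0001
grasp_force: 0.0
```

Run:
```python
from g import *
delta(top[3]+.022*zp,Rtool)
s=get_state();print(((s['tool_pos']-top[3])@Rt).round(4))
```

```text
turn [-0.    0.01 -0.01] rows 0.0 shift [ 0.03  0.04 -0.03] f [ 0.4 -0.2 -0.1] open -0.0001 t 2.7333
[-0.0008 -0.0009  0.0225]
```

Emit:
{"op": "move_arm", "data": {"commands": [[0,0,0,-0.017,0,-0.036,0],[0,0,0,0,0,0,0]]}}

```text
time_s: 2.9
tool_pos: [0.4926, -0.1664, 0.18]
orientation: [-155.0, -0.0, 85.6]
force: [0.9, -0.4, -0.2]
opening: -0.0002
grasp_force: 0.0
```

Emit:
{"op": "move_arm", "data": {"commands": [[0,0,0,-0.017,0,-0.036,0],[0,0,0,0,0,0,0]]}}

```text
time_s: 3.07
tool_pos: [0.4924, -0.1664, 0.1794]
orientation: [-155.1, -0.0, 85.6]
force: [0.8, 0.2, 1.7]
opening: -0.0004
grasp_force: 1.1
```

Emit:
{"op": "move_arm", "data": {"commands": [[0,0,0,-0.017,0,-0.036,0],[0,0,0,0,0,0,0]]}}

```text
time_s: 3.23
tool_pos: [0.4924, -0.1664, 0.1793]
orientation: [-155.1, -0.0, 85.6]
force: [2.0, 1.6, 11.2]
opening: 0.0002
grasp_force: 5.4
```

Emit:
{"op": "move_arm", "data": {"commands": [[0,0,0,0.135,-0.01,0.29,0],[0,0,0,-0.09,-0.995,0,0],[0,0,0,-0.123,0.01,-0.265,0],[0,0,0,0,0,0,0],[0,0,0,0.077,0.997,0,0],[0,0,0,0.077,0.997,0,0],[0,0,0,0.25,0.98,0.4,0],[0,0,0,0.3,0,0.9,0],[0,0,0,0,0,0.7,0]]}}

```text
time_s: 3.98
tool_pos: [0.5083, -0.1153, 0.2302]
orientation: [-155.1, -0.1, 85.7]
force: [-1.2, -0.8, -0.2]
opening: 0.0
grasp_force: 0.0
```

```bash
cat > look.py <<'E'
from g import *
import sys
fr=[read_camera('side')[0] for _ in range(3)]
hub=top-.0375*zp
out=[]
for i in range(4):
    c=proj('side',top[i]+0*zp)[0];u,v=c.astype(int)
    a=[f[v-18:v+32,u-22:u+22].astype(int) for f in fr]
    print(i,c.round(),'diff',abs(a[1]-a[0]).mean().round(2),abs(a[2]-a[1]).mean().round(2))
np.savez('last.npz',f=fr[-1])
cv2.imwrite(f'pics/{sys.argv[1]}.png',np.vstack([cv2.resize(f[170:300,290:390,::-1],(390,500))[:] for f in fr[2:]]))
s=get_state();print('t',s['time_s'],'loc',[((s['tool_pos']-top[i])@Rt).round(4).tolist() for i in (3,2,1,0)])
E
python3 look.py l1
```

```text
0 [303. 266.] diff 0.74 0.75
1 [321. 237.] diff 0.76 0.78
2 [336. 214.] diff 1.01 0.77
3 [350. 192.] diff 4.0 1.96
t 4.1333 loc [[-0.0116, 0.0501, 0.0708], [-0.012, -0.055, 0.0701], [-0.0113, -0.1588, 0.0703], [-0.0114, -0.2707, 0.0704]]
```

View pics/l1.png

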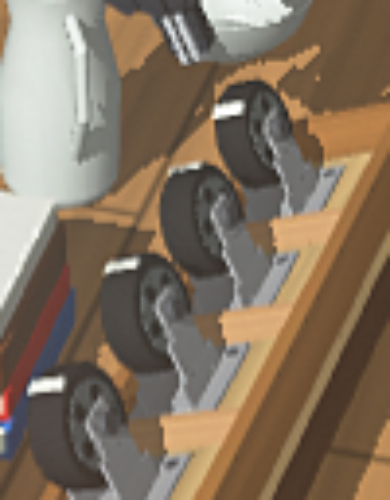

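```bash
cat > chalk.py <<'E'
from g import *
hub=top-.0375*zp
def chalk(n,p,d):
    W=points(n,d);out=[]
    p=p.astype(int);w=(p.min(-1)>150)&(p.max(-1)-p.min(-1)<45)
    for i in range(4):
        l=(W-hub[i])@Rt; r=np.hypot(l[...,1],l[...,2])
        m=w&(abs(l[...,0])<.014)&(r>.033)&(r<.043)
        if m.sum()<3: out.append((None,int(m.sum())));continue
        y,z=l[m][:,1],l[m][:,2];a=np.arctan2(-y,z)
        # two strokes half a turn apart: mean of doubled angle
        out.append((round(float(np.angle(np.exp(2j*a).mean())/2),2),int(m.sum())))
    return out
def obs(k=2,n='side'):
    for j in range(k):
        p,d=read_camera(n);print(n,chalk(n,p,d))
if __name__=='__main__':
    for n in('top','side'):
        z=np.load(n+'0.npz');print('init',n,chalk(n,z['p'],z['d']))
    obs(2)
E
python3 chalk.py
```

```text
init top [(-0.25, 30), (-0.04, 29), (0.24, 6), (-0.46, 26)]
init side [(-0.24, 31), (-0.02, 19), (0.17, 4), (-0.44, 22)]
side [(-0.25, 32), (-0.07, 18), (0.23, 10), (-0.49, 25)]
side [(-0.24, 33), (-0.03, 19), (0.2, 9), (-0.5, 25)]
```

Emit:
{"op": "move_arm", "data": {"commands": [[0,0,0,-0.065,0.6,-0.3,0],[0,0,0,-0.13,0.63,-0.8,0],[0,0,0,-0.13,0,-0.8,0],[0,0,0,0,0,-0.13,0],[0,0,0,0,0,0,0],[0,0,0,0,0,0,0]]}}

```text
time_s: 4.73
tool_pos: [0.4994, -0.0862, 0.1781]
orientation: [-155.0, -0.1, 85.6]
force: [-0.5, 0.4, 1.6]
opening: 0.0003
grasp_force: 0.0
```

Run:
```python
from g import *
s=get_state();print(((s['tool_pos']-top[2])@Rt).round(4),s['force'].round(1),s['joint_velocities'].round(1))
```

```text
[ 0.0002 -0.0255  0.019 ] [-0.5  0.4  1.6] [-0.2 -0.8 -0.7 -0.  -0.  -0.1]
```

Emit:
{"op": "move_arm", "data": {"commands": [[0,0,0,0.008,0,0.018,0],[0,0,0,0.077,0.997,0,0],[0,0,0,0.077,0.997,0,0],[0,0,0,0.25,0.98,0.4,0],[0,0,0,0.3,0,0.9,0],[0,0,0,0,0,0.7,0]]}}

```text
time_s: 5.23
tool_pos: [0.5182, -0.0109, 0.2302]
orientation: [-155.1, -0.0, 85.7]
force: [-0.1, 0.6, 0.7]
opening: 0.0001
grasp_force: 0.0
```

Run:
```python
from chalk import *
obs(5)
s=get_state();print(((s['tool_pos']-top[1])@Rt).round(4))
```

```text
side [(-0.25, 32), (-0.01, 19), (0.31, 5), (-0.27, 7)]
side [(-0.26, 30), (-0.02, 19), (0.27, 7), (None, 2)]
side [(-0.27, 30), (-0.05, 19), (0.31, 7), (-0.22, 3)]
side [(-0.28, 29), (-0.03, 20), (0.29, 5), (-0.02, 4)]
side [(-0.22, 34), (-0.05, 18), (0.25, 4), (0.25, 4)]
[-0.0098 -0.0541  0.0699]
```

```bash
python3 look.py l2;  python3 - <<'E'
from chalk import *
obs(2,'top')
E
```

```text
0 [303. 266.] diff 0.77 0.75
1 [321. 237.] diff 0.8 0.79
2 [336. 214.] diff 1.06 0.85
3 [350. 192.] diff 0.94 0.85
t 5.6333 loc [[-0.0099, 0.1548, 0.0699], [-0.0103, 0.0497, 0.0692], [-0.0096, -0.0541, 0.0694], [-0.0097, -0.166, 0.0695]]
top [(-0.26, 35), (None, 0), (None, 0), (-0.45, 7)]
top [(-0.26, 37), (None, 0), (None, 0), (-0.45, 7)]
```

View pics/l2.png

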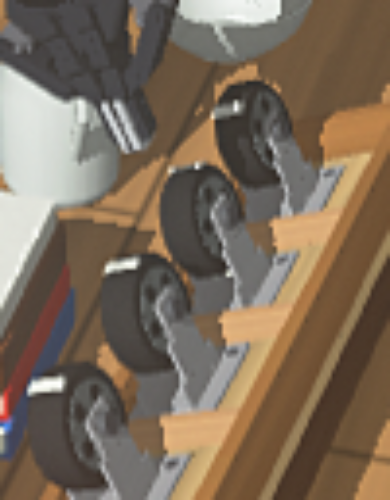

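Emit:
{"op": "move_arm", "data": {"commands": [[0,0,0,-0.1,0.6,-0.3,0],[0,0,0,-0.15,0.59,-0.8,0],[0,0,0,-0.15,0,-0.8,0],[0,0,0,0,0,-0.08,0],[0,0,0,0,0,0,0],[0,0,0,0,0,0,0]]}}

```text
time_s: 6.23
tool_pos: [0.5075, 0.018, 0.1795]
orientation: [-155.0, -0.0, 85.6]
force: [-0.5, -0.3, -0.2]
opening: 0.0001
grasp_force: 0.0
```

Emit:
{"op": "move_arm", "data": {"commands": [[0,0,0,0.077,0.997,0,0]]}}

```text
time_s: 6.32
tool_pos: [0.5097, 0.0406, 0.1799]
orientation: [-155.1, -0.0, 85.4]
force: [0.0, 0.3, 0.6]
opening: -0.0002
grasp_force: 0.0
```

Emit:
{"op": "move_arm", "data": {"commands": [[0,0,0,0.077,0.997,0,0]]}}

```text
time_s: 6.4
tool_pos: [0.5117, 0.0675, 0.1801]
orientation: [-155.1, -0.1, 85.5]
force: [0.7, 0.3, -0.2]
opening: 0.0002
grasp_force: 0.0
```

Emit:
{"op": "move_arm", "data": {"commands": [[0,0,0,0.25,0.98,0.4,0],[0,0,0,0.3,0,0.9,0],[0,0,0,0,0,0.7,0]]}}

```text
time_s: 6.65
tool_pos: [0.526, 0.0933, 0.231]
orientation: [-155.1, -0.1, 85.7]
force: [-0.2, -0.8, 0.6]
opening: -0.0002
grasp_force: 0.0
```

Run:
```python
from chalk import *
obs(5)
s=get_state();print(((s['tool_pos']-top[0])@Rt).round(4))
```

```text
side [(-0.25, 32), (-0.05, 19), (0.45, 3), (-0.5, 7)]
side [(-0.27, 31), (-0.0, 19), (0.5, 3), (-0.5, 4)]
side [(-0.28, 30), (-0.02, 20), (0.41, 4), (None, 2)]
side [(-0.24, 32), (-0.05, 19), (0.44, 3), (-0.5, 5)]
side [(-0.26, 30), (-0.05, 19), (0.51, 4), (-0.5, 5)]
[-0.0105 -0.0616  0.0704]
```

Emit:
{"op": "move_arm", "data": {"commands": [[0,0,0,-0.07,0.8,-0.3,0],[0,0,0,-0.15,0.7,-0.8,0],[0,0,0,-0.15,0,-0.8,0],[0,0,0,0,0,-0.14,0],[0,0,0,0,0,0,0],[0,0,0,0,0,0,0]]}}

```text
time_s: 7.4
tool_pos: [0.5158, 0.1293, 0.1784]
orientation: [-155.0, -0.0, 85.6]
force: [-1.1, 0.9, 0.2]
opening: 0.0003
grasp_force: 0.0
```

Run:
```python
from g import *
s=get_state();print(((s['tool_pos']-top[0])@Rt).round(4),s['force'].round(1))
```

```text
[ 0.0004 -0.0251  0.0195] [-1.1  0.9  0.2]
```

Emit:
{"op": "move_arm", "data": {"commands": [[0,0,0,-0.01,0,-0.026,0],[0,0,0,0.077,0.997,0,0]]}}

```text
time_s: 7.57
tool_pos: [0.518, 0.152, 0.1785]
orientation: [-155.1, -0.0, 85.4]
force: [3.3, -1.9, 11.5]
opening: -0.0001
grasp_force: 5.6
```

Emit:
{"op": "move_arm", "data": {"commands": [[0,0,0,0.077,0.997,0,0]]}}

```text
time_s: 7.65
tool_pos: [0.52, 0.1791, 0.1787]
orientation: [-155.1, -0.1, 85.5]
force: [0.1, 0.1, -0.3]
opening: -0.0001
grasp_force: 0.0
```

Emit:
{"op": "move_arm", "data": {"commands": [[0,0,0,0.25,0.98,0.4,0],[0,0,0,0.3,0,0.9,0],[0,0,0,0,0,0.7,0]]}}

```text
time_s: 7.9
tool_pos: [0.5339, 0.205, 0.2291]
orientation: [-155.1, -0.1, 85.7]
force: [0.1, -0.0, -0.4]
opening: 0.0003
grasp_force: 0.0
```

Run:
```python
from chalk import *
obs(6)
s=get_state();print(((s['tool_pos']-top[0])@Rt).round(4))
```

```text
side [(-0.2, 26), (None, 2), (None, 0), (None, 1)]
side [(-0.64, 37), (None, 1), (None, 0), (None, 2)]
side [(-1.03, 40), (None, 0), (None, 0), (None, 1)]
side [(-1.44, 39), (None, 0), (None, 0), (None, 0)]
side [(1.33, 30), (None, 0), (None, 0), (None, 1)]
side [(1.02, 17), (None, 1), (None, 0), (None, 1)]
[-0.0102  0.0504  0.0682]
```

Emit:
{"op": "move_arm", "data": {"commands": [[0,0,0,-0.11,-0.98,0,0],[0,0,0,-0.11,-0.98,0,0],[0,0,0,-0.11,-0.98,0,0],[0,0,0,-0.11,-0.98,-0.2,0],[0,0,0,-0.12,-0.91,-0.6,0],[0,0,0,-0.16,-0.6,-0.7,0],[0,0,0,-0.16,0,-0.4,0],[0,0,0,0,0,-0.06,0],[0,0,0,0,0,0,0],[0,0,0,0,0,0,0]]}}

```text
time_s: 9.03
tool_pos: [0.5111, 0.0686, 0.1786]
orientation: [-155.0, -0.0, 85.6]
force: [-0.1, 0.8, 0.8]
opening: -0.0002
grasp_force: 0.0
```

Run:
```python
from g import *
s=get_state();print(((s['tool_pos']-top[1])@Rt).round(4),s['force'].round(1))
```

```text
[0.0004 0.0258 0.0196] [-0.1  0.8  0.8]
```

Emit:
{"op": "move_arm", "data": {"commands": [[0,0,0,-0.012,0,-0.03,0],[0,0,0,-0.077,-0.997,0,0]]}}

```text
time_s: 9.2
tool_pos: [0.5095, 0.0461, 0.1786]
orientation: [-155.2, -0.1, 85.8]
force: [3.8, 0.5, 16.4]
opening: -0.0001
grasp_force: 7.4
```

Emit:
{"op": "move_arm", "data": {"commands": [[0,0,0,-0.077,-0.997,0,0]]}}

```text
time_s: 9.28
tool_pos: [0.5073, 0.019, 0.1786]
orientation: [-155.2, -0.1, 85.8]
force: [-0.5, -1.0, -0.1]
opening: -0.0001
grasp_force: 0.0
```

Emit:
{"op": "move_arm", "data": {"commands": [[0,0,0,0.1,-0.98,0.4,0],[0,0,0,0.3,0,0.9,0],[0,0,0,0,0,0.7,0]]}}

```text
time_s: 9.53
tool_pos: [0.5177, -0.0069, 0.229]
orientation: [-155.1, -0.0, 85.5]
force: [0.9, -0.4, 0.1]
opening: -0.0004
grasp_force: 0.0
```

Run:
```python
from chalk import *
obs(4)
s=get_state();print(((s['tool_pos']-top[2])@Rt).round(4))
```

```text
side [(1.37, 29), (0.0, 23), (0.33, 5), (-0.36, 9)]
side [(1.14, 23), (0.28, 9), (0.35, 7), (-0.26, 7)]
side [(0.88, 10), (0.73, 5), (0.3, 4), (-0.26, 7)]
side [(0.61, 10), (1.17, 21), (0.44, 5), (-0.35, 9)]
[-0.0109  0.0561  0.0689]
```

Emit:
{"op": "move_arm", "data": {"commands": [[0,0,0,-0.13,-0.6,-0.2,0],[0,0,0,-0.2,-0.61,-0.8,0],[0,0,0,-0.2,0,-0.9,0],[0,0,0,0,0,-0.07,0],[0,0,0,0,0,0,0],[0,0,0,0,0,0,0]]}}

```text
time_s: 10.23
tool_pos: [0.5034, -0.0359, 0.1783]
orientation: [-155.0, -0.0, 85.6]
force: [0.4, 0.2, -0.9]
opening: 0.0005
grasp_force: 0.0
```

Run:
```python
from chalk import *
obs(1)
s=get_state();print(((s['tool_pos']-top[2])@Rt).round(4),s['force'].round(1))
```

```text
side [(1.2, 25), (-1.09, 35), (None, 2), (None, 2)]
[0.0002 0.0249 0.0196] [ 0.3 -0.7  0.1]
```

Emit:
{"op": "move_arm", "data": {"commands": [[0,0,0,-0.012,0,-0.03,0],[0,0,0,-0.077,-0.997,0,0]]}}

```text
time_s: 10.45
tool_pos: [0.5019, -0.0586, 0.1786]
orientation: [-155.1, -0.1, 85.8]
force: [2.1, 1.1, 12.0]
opening: 0.0001
grasp_force: 5.2
```

Emit:
{"op": "move_arm", "data": {"commands": [[0,0,0,-0.077,-0.997,0,0]]}}

```text
time_s: 10.53
tool_pos: [0.4997, -0.0858, 0.1785]
orientation: [-155.1, -0.0, 85.8]
force: [0.7, -0.8, -0.1]
opening: -0.0
grasp_force: 0.0
```

Emit:
{"op": "move_arm", "data": {"commands": [[0,0,0,0.1,-0.98,0.4,0],[0,0,0,0.3,0,0.9,0],[0,0,0,0,0,0.7,0]]}}

```text
time_s: 10.78
tool_pos: [0.51, -0.1117, 0.2288]
orientation: [-155.1, -0.0, 85.5]
force: [0.6, 0.8, -0.3]
opening: -0.0001
grasp_force: 0.0
```

Run:
```python
from chalk import *
obs(3)
s=get_state();print(((s['tool_pos']-top[3])@Rt).round(4))
```

```text
side [(-0.95, 39), (-0.67, 33), (0.82, 5), (-0.49, 26)]
side [(-1.13, 35), (-0.39, 28), (0.81, 5), (-0.52, 25)]
side [(-1.29, 38), (-0.02, 21), (0.75, 5), (-0.5, 22)]
[-0.0099  0.056   0.0708]
```

Emit:
{"op": "move_arm", "data": {"commands": [[0,0,0,-0.15,-0.6,-0.2,0],[0,0,0,-0.23,-0.6,-0.8,0],[0,0,0,-0.23,0,-0.95,0],[0,0,0,0,0,-0.08,0],[0,0,0,0,0,0,0],[0,0,0,0,0,0,0]]}}

```text
time_s: 11.43
tool_pos: [0.4938, -0.1402, 0.1766]
orientation: [-155.0, -0.1, 85.6]
force: [0.2, 0.4, -0.6]
opening: -0.0002
grasp_force: 0.0
```

Run:
```python
from g import *
s=get_state();print(((s['tool_pos']-top[3])@Rt).round(4),s['force'].round(1))
```

```text
[0.     0.0253 0.0179] [ 0.2  0.4 -0.6]
```

Emit:
{"op": "move_arm", "data": {"commands": [[0,0,0,0.015,0,0.036,0],[0,0,0,-0.077,-0.997,0,0]]}}

```text
time_s: 11.6
tool_pos: [0.4938, -0.1621, 0.1793]
orientation: [-155.2, -0.2, 85.7]
force: [26.0, 31.6, 65.1]
opening: -0.0001
grasp_force: 34.7
```

Emit:
{"op": "move_arm", "data": {"commands": [[0,0,0,-0.077,-0.997,0,0]]}}

```text
time_s: 11.68
tool_pos: [0.4939, -0.1885, 0.1824]
orientation: [-155.5, -0.2, 85.6]
force: [17.6, 15.6, 50.0]
opening: -0.0001
grasp_force: 25.1
```

Emit:
{"op": "move_arm", "data": {"commands": [[0,0,0,0.1,-0.98,0.4,0],[0,0,0,0.3,0,0.9,0],[0,0,0,0,0,0.7,0]]}}

```text
time_s: 11.93
tool_pos: [0.5013, -0.2158, 0.2292]
orientation: [-155.1, -0.0, 85.6]
force: [0.4, 0.1, 0.0]
opening: 0.0001
grasp_force: 0.0
```

Run:
```python
from chalk import *
obs(3)
s=get_state();print(((s['tool_pos']-top[3])@Rt).round(4))
```

```text
side [(-0.78, 38), (-1.23, 32), (0.89, 4), (-0.01, 14)]
side [(-0.89, 40), (-1.02, 35), (0.87, 4), (0.09, 15)]
side [(-0.97, 37), (-0.8, 35), (0.72, 5), (0.05, 15)]
[-0.0105 -0.0487  0.0707]
```

```bash
python3 look.py l3
```

```text
0 [303. 266.] diff 3.63 3.38
1 [321. 237.] diff 5.39 4.76
2 [336. 214.] diff 3.03 4.19
3 [350. 192.] diff 0.77 0.8
t 12.2333 loc [[-0.0104, -0.0484, 0.0688], [-0.0108, -0.1534, 0.068], [-0.0101, -0.2573, 0.0683], [-0.0102, -0.3691, 0.0683]]
```

View pics/l3.png

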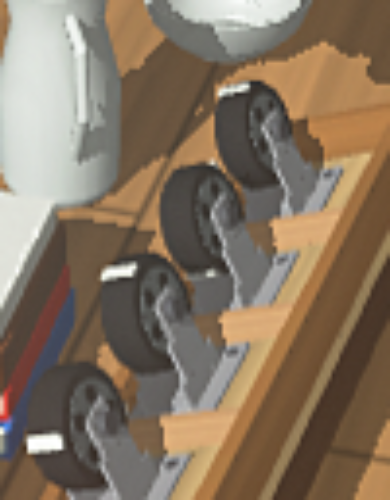

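Emit:
{"op": "move_arm", "data": {"commands": [[0,0,0,0.06,0.97,0,50],[0,0,0,0.06,0.97,-0.25,50],[0,0,0,0,0,-0.8,50],[0,0,0,0,0,0,50],[0,0,0,0,0,0,50]]}}

```text
time_s: 12.65
tool_pos: [0.5032, -0.1662, 0.2007]
orientation: [-154.9, -0.1, 85.6]
force: [0.2, -0.1, 0.8]
opening: 0.0427
grasp_force: 0.0
```

Run:
```python
from chalk import *
obs(1)
s=get_state();print(((s['tool_pos']-top[3])@Rt).round(4),s['opening'])
delta(top[3]-.002*zp,Rtool)
```

```text
side [(1.38, 33), (1.37, 24), (0.73, 6), (0.09, 16)]
[ 0.0001 -0.0004  0.0453] 0.042584912656814605
turn [-0.01 -0.01 -0.01] rows 0.0 shift [-0.8   0.08 -1.71] f [-0.3 -0.7  0.9] open 0.0426 t 12.7
```

Emit:
{"op": "move_arm", "data": {"commands": [[0,0,0,-0.2,0.02,-0.43,50],[0,0,0,-0.2,0.02,-0.43,50],[0,0,0,-0.2,0.02,-0.43,50],[0,0,0,-0.2,0.02,-0.42,50],[0,0,0,0,0,0,50]]}}

```text
time_s: 13.12
tool_pos: [0.4825, -0.1648, 0.158]
orientation: [-154.9, -0.1, 85.6]
force: [-0.1, 0.5, -0.2]
opening: 0.043
grasp_force: 0.0
```

Emit:
{"op": "move_arm", "data": {"commands": [[0,0,0,0,0,0,10],[0,0,0,0,0,0,10],[0,0,0,0,0,0,10],[0,0,0,0,0,0,10],[0,0,0,0,0,0,10],[0,0,0,0,0,0,10]], "grip_force": 50}}

```text
time_s: 13.62
tool_pos: [0.4845, -0.1649, 0.1595]
orientation: [-155.2, 0.0, 85.6]
force: [5.2, -2.5, 2.1]
opening: 0.0228
grasp_force: 54.1
```

Emit:
{"op": "move_arm", "data": {"commands": [[0,0,0,0.12,-0.01,0.27,10],[0,0,0,0.3,-0.02,0.65,10],[0,0,0,0.4,-0.03,0.86,10],[0,0,0,0.3,-0.03,0.95,10],[0,0,0,0,0,1,10],[0,0,0,0,0,1,10],[0,0,0,0,0,1,10],[0,0,0,0,0,0.5,10]]}}

```text
time_s: 14.28
tool_pos: [0.5116, -0.1665, 0.3176]
orientation: [-155.1, -0.0, 85.6]
force: [0.5, 0.1, -4.3]
opening: 0.0232
grasp_force: 52.9
```

```bash
cat >> g.py <<'E'
yv=np.array([np.cos(yaw),np.sin(yaw),0]);Rv=np.stack([np.cross(yv,[0,0,-1.]),yv,[0,0,-1.]],1)
E
python3 - <<'E'
from chalk import *
s=get_state();print(s['tool_pos'],s['opening'],s['grasp_force'])
delta([.637,.293,.33],Rv)
p,d=read_camera('side');cv2.imwrite('pics/s5.png',p[:400,130:530,::-1])
E
```

```text
[ 0.51163918 -0.16651143  0.31763452] 0.02320539096022451 52.913596630096436
turn [-0.28 -3.61 -0.01] rows 3.6 shift [ 5.01 18.38  0.49] f [ 0.5  0.1 -4.3] open 0.0232 t 14.2833
```

View pics/s5.png

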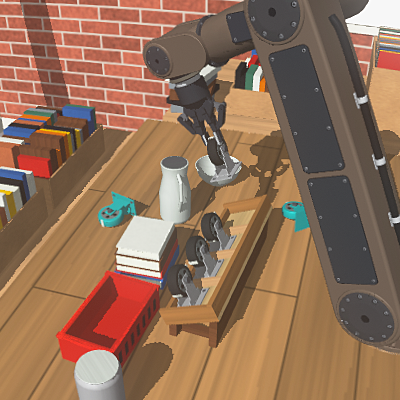

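Emit:
{"op": "move_arm", "data": {"commands": [[0,0,0,0.1,0.5,0.2,10],[-0.02,-0.2,0,0.25,0.97,0.3,10],[-0.02,-0.26,0,0.27,0.97,0,10],[-0.02,-0.26,0,0.27,0.97,0,10],[-0.02,-0.26,0,0.27,0.97,0,10],[-0.02,-0.26,0,0.27,0.97,0,10],[-0.02,-0.26,0,0.27,0.97,0,10],[-0.02,-0.26,0,0.27,0.97,0,10],[-0.02,-0.26,0,0.27,0.97,0,10],[-0.02,-0.26,0,0.27,0.97,0,10],[-0.02,-0.26,0,0.27,0.97,0,10],[-0.02,-0.26,0,0.27,0.97,0,10],[-0.02,-0.26,0,0.27,0.97,0,10],[-0.02,-0.26,0,0.27,0.97,0,10],[-0.02,-0.29,0,0.27,0.97,0,10],[0,0,0,0.27,0.97,0,10],[0,0,0,0.27,0.97,0,10],[0,0,0,0.27,0.97,0,10],[0,0,0,0.27,0.97,0,10],[0,0,0,0.2,0.5,0,10]]}}

```text
time_s: 16.0
tool_pos: [0.6391, 0.298, 0.3251]
orientation: [-179.7, 0.0, 85.7]
force: [0.9, -0.6, -4.8]
opening: 0.0229
grasp_force: 52.8
```

Emit:
{"op": "move_arm", "data": {"commands": [[0,0,0,0,0,-0.5,10],[0,0,0,0,0,-1,10],[0,0,0,0,0,-1,10],[0,0,0,0,0,-1,10],[0,0,0,0,0,-0.5,10],[0,0,0,0,0,0,10],[0,0,0,0,0,0,10]]}}

```text
time_s: 16.58
tool_pos: [0.6398, 0.2951, 0.2267]
orientation: [-179.8, 0.0, 85.6]
force: [-0.1, -1.2, -4.4]
opening: 0.0232
grasp_force: 52.7
```

Run:
```python
from chalk import *
delta([.637,.293,.110],Rv);s=get_state();print(s['tool_pos'],s['grasp_force'])
p,d=read_camera('side');cv2.imwrite('pics/s6.png',cv2.resize(p[200:440,150:410,::-1],(650,600)))
```

```text
turn [-0.   -0.03 -0.01] rows 0.0 shift [-0.11 -0.08 -4.67] f [-0.1 -1.2 -4.4] open 0.0232 t 16.5833
[0.63979577 0.29506464 0.22666111] 52.734251618385315
```

View pics/s6.png

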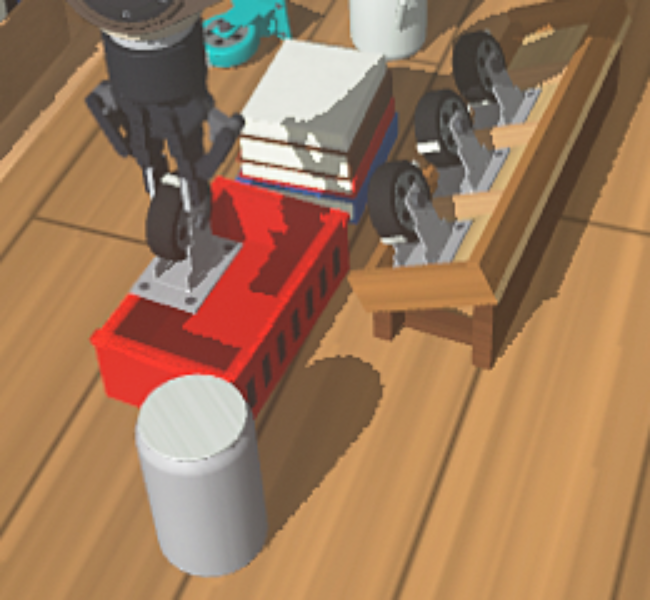

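Emit:
{"op": "move_arm", "data": {"commands": [[0,0,0,-0.05,-0.04,-0.8,10],[0,0,0,-0.05,-0.04,-1,10],[0,0,0,0,0,-1,10],[0,0,0,0,0,-1,10],[0,0,0,0,0,-0.5,10],[0,0,0,0,0,-0.2,10],[0,0,0,0,0,-0.1,10]]}}

```text
time_s: 17.22
tool_pos: [0.638, 0.293, 0.1127]
orientation: [-180.0, -0.0, 85.6]
force: [-0.5, -0.1, -3.1]
opening: 0.0229
grasp_force: 52.7
```

Emit:
{"op": "move_arm", "data": {"commands": [[0,0,0,0,0,-0.08,10],[0,0,0,0,0,0,10]]}}

```text
time_s: 17.38
tool_pos: [0.6381, 0.293, 0.1113]
orientation: [180.0, -0.1, 85.6]
force: [1.0, -0.6, -4.5]
opening: 0.0229
grasp_force: 52.7
```

Emit:
{"op": "move_arm", "data": {"commands": [[0,0,0,0,0,-0.08,10],[0,0,0,0,0,0,10]]}}

```text
time_s: 17.55
tool_pos: [0.6377, 0.2929, 0.1088]
orientation: [-180.0, -0.0, 85.6]
force: [-0.6, 0.5, -4.2]
opening: 0.023
grasp_force: 52.7
```

Emit:
{"op": "move_arm", "data": {"commands": [[0,0,0,0,0,-0.1,10],[0,0,0,0,0,0,20],[0,0,0,0,0,0,35],[0,0,0,0,0,0,50],[0,0,0,0,0,0,50],[0,0,0,0,0,0,50]]}}

```text
time_s: 18.05
tool_pos: [0.6375, 0.2929, 0.1057]
orientation: [-179.9, -0.0, 85.6]
force: [0.2, -1.1, -0.0]
opening: 0.0425
grasp_force: 0.0
```

Emit:
{"op": "move_arm", "data": {"commands": [[0,0,0,0,0,0.3,50],[0,0,0,0,0,0.6,50],[0,0,0,0,0,1,50],[0,0,0,0,0,1,50],[0,0,0,0,0,1,50],[0,0,0,0,0,1,50],[0,0,0,0,0,0.5,50],[0,0,0,0,0,0,50]]}}

```text
time_s: 18.72
tool_pos: [0.6383, 0.2931, 0.2441]
orientation: [179.8, -0.1, 85.6]
force: [0.0, 0.1, -0.1]
opening: 0.0432
grasp_force: 0.0
```

Run:
```python
from chalk import *
obs(2)
s=get_state();print(s['tool_pos'],s['opening'],s['force'].round(1))
p,d=read_camera('side');W=points('side',d)
# castor in crate: dark wheel points
l=(W-[.637,.293,.0]);m=(abs(l[...,0])<.06)&(abs(l[...,1])<.06)&(l[...,2]>.06)&(l[...,2]<.14)&(p.max(-1)<90);q=W[m];print(m.sum(),np.nanpercentile(q,[3,50,97],axis=0).round(3).tolist())
delta(top[2]+.075*zp,Rtool)
```

```text
side [(1.12, 24), (-1.48, 34), (0.85, 5), (None, 0)]
side [(1.1, 22), (-1.48, 34), (0.74, 4), (None, 0)]
[0.63726378 0.29271616 0.24007335] 0.04285161499959641 [-0.4 -0.8 -1.1]
480 [[0.62, 0.269, 0.062], [0.631, 0.309, 0.091], [0.649, 0.33, 0.107]]
turn [ 0.28  3.6  -0.01] rows 3.6 shift [ -4.49 -14.21  -0.41] f [-0.4 -0.8 -0.5] open 0.0428 t 18.8667
```

Emit:
{"op": "move_arm", "data": {"commands": [[0,0,0,-0.3,-0.95,0.5,50],[0.02,0.3,0,-0.3,-0.95,0,50],[0.02,0.3,0,-0.3,-0.95,0,50],[0.02,0.3,0,-0.3,-0.95,0,50],[0.02,0.3,0,-0.3,-0.95,0,50],[0.02,0.3,0,-0.3,-0.95,0,50],[0.02,0.3,0,-0.3,-0.95,0,50],[0.02,0.3,0,-0.3,-0.95,0,50],[0.02,0.3,0,-0.3,-0.95,0,50],[0.02,0.3,0,-0.3,-0.95,0,50],[0.02,0.3,0,-0.3,-0.95,0,50],[0.03,0.3,0,-0.3,-0.95,0,50],[0.03,0.3,0,-0.3,-0.95,-0.2,50],[0,0,0,-0.3,-0.95,-0.4,50],[0,0,0,-0.3,-0.91,-0.3,50],[0,0,0,0,0,0,50],[0,0,0,0,0,0,50]]}}

```text
time_s: 20.28
tool_pos: [0.5245, -0.0631, 0.2291]
orientation: [-154.9, 0.0, 85.5]
force: [0.2, -1.1, 0.8]
opening: 0.0427
grasp_force: 0.0
```

Run:
```python
from chalk import *
obs(1)
s=get_state();print(((s['tool_pos']-top[2])@Rt).round(4),s['opening'])
delta(top[2]-.002*zp,Rtool)
```

```text
side [(1.16, 20), (-1.46, 34), (0.81, 5), (None, 0)]
[-0.0002  0.0002  0.0757] 0.04264774812843616
turn [ 0.01 -0.   -0.  ] rows 0.0 shift [-1.3   0.09 -2.82] f [ 0.3  1.  -0. ] open 0.0426 t 20.3333
```

Emit:
{"op": "move_arm", "data": {"commands": [[0,0,0,-0.26,0.02,-0.56,50],[0,0,0,-0.26,0.02,-0.56,50],[0,0,0,-0.26,0.02,-0.57,50],[0,0,0,-0.26,0.02,-0.57,50],[0,0,0,-0.26,0.02,-0.56,50],[0,0,0,0,0,0,50],[0,0,0,0,0,0,10],[0,0,0,0,0,0,10],[0,0,0,0,0,0,10],[0,0,0,0,0,0,10],[0,0,0,0,0,0,10],[0,0,0,0,0,0,10]], "grip_force": 50}}

```text
time_s: 21.33
tool_pos: [0.4935, -0.0598, 0.1607]
orientation: [-155.3, 0.1, 85.6]
force: [4.7, 1.5, 0.9]
opening: 0.0231
grasp_force: 53.4
```

Emit:
{"op": "move_arm", "data": {"commands": [[0,0,0,0.12,-0.01,0.27,10],[0,0,0,0.3,-0.02,0.65,10],[0,0,0,0.4,-0.03,0.86,10],[0,0,0,0.3,-0.03,0.95,10],[0,0,0,0,0,1,10],[0,0,0,0,0,1,10],[0,0,0,0,0,1,10],[0,0,0,0,0,0.5,10]]}}

```text
time_s: 22.0
tool_pos: [0.5206, -0.0623, 0.3189]
orientation: [-155.2, 0.1, 85.7]
force: [0.8, -0.1, -5.4]
opening: 0.0227
grasp_force: 52.4
```

Run:
```python
from chalk import *
obs(1)
delta([.627,.189,.32],Rv)
```

```text
side [(1.12, 19), (-1.48, 34), (None, 0), (None, 0)]
turn [-0.26 -3.58 -0.01] rows 3.6 shift [ 4.24 10.05 -0.  ] f [ 0.3  0.3 -2.3] open 0.0228 t 22.05
```

Emit:
{"op": "move_arm", "data": {"commands": [[0,0,0,0.15,0.5,0,10],[-0.02,-0.3,0,0.4,0.95,0,10],[-0.02,-0.3,0,0.4,0.95,0,10],[-0.02,-0.3,0,0.4,0.95,0,10],[-0.02,-0.3,0,0.4,0.95,0,10],[-0.02,-0.3,0,0.4,0.95,0,10],[-0.02,-0.3,0,0.4,0.95,0,10],[-0.02,-0.3,0,0.4,0.95,0,10],[-0.02,-0.3,0,0.4,0.95,0,10],[-0.02,-0.3,0,0.4,0.95,0,10],[-0.02,-0.3,0,0.4,0.75,0,10],[-0.02,-0.3,0,0.09,0.25,0,10],[-0.04,-0.28,0,0,0,0,10],[0,0,0,0,0,-0.5,10],[0,0,0,0,0,-1,10],[0,0,0,0,0,-1,10],[0,0,0,0,0,-1,10],[0,0,0,0,0,-0.5,10],[0,0,0,0,0,0,10],[0,0,0,0,0,0,10]]}}

```text
time_s: 23.72
tool_pos: [0.6259, 0.1894, 0.2145]
orientation: [-179.6, 0.0, 85.7]
force: [0.0, 0.8, -4.5]
opening: 0.023
grasp_force: 52.3
```

Run:
```python
from chalk import *
delta([.627,.189,.110],Rv);s=get_state();print(s['tool_pos'],s['grasp_force'])
p,d=read_camera('side');cv2.imwrite('pics/s7.png',cv2.resize(p[200:440,150:410,::-1],(650,600)))
```

```text
turn [ 0.   -0.06 -0.02] rows 0.1 shift [ 0.04 -0.02 -4.18] f [ 0.   0.8 -4.5] open 0.023 t 23.7167
[0.62591411 0.18940457 0.21449911] 52.30531990528107
```

View pics/s7.png

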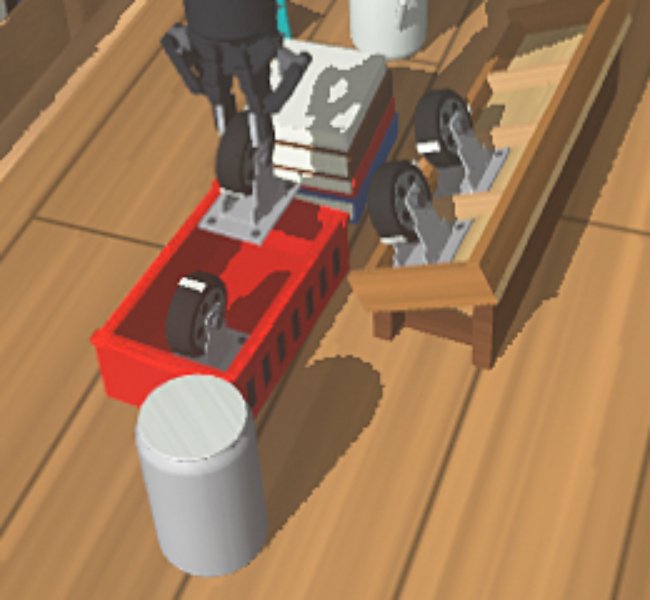

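First castor stands in the crate (~(200,315) in the crop), the second hangs above its free half; the two sound ones stand. Lower and release.

Emit:
{"op": "move_arm", "data": {"commands": [[0,0,0,0.04,0,-0.8,10],[0,0,0,0,0,-1,10],[0,0,0,0,0,-1,10],[0,0,0,0,0,-0.7,10],[0,0,0,0,0,-0.4,10],[0,0,0,0,0,-0.2,10],[0,0,0,0,0,-0.1,10],[0,0,0,0,0,0,10]]}}

```text
time_s: 24.43
tool_pos: [0.6279, 0.1892, 0.1116]
orientation: [-179.8, -0.0, 85.7]
force: [0.7, -0.1, -4.8]
opening: 0.0231
grasp_force: 52.3
```

Emit:
{"op": "move_arm", "data": {"commands": [[0,0,0,0,0,-0.1,10],[0,0,0,0,0,0,10]]}}

```text
time_s: 24.6
tool_pos: [0.6278, 0.1891, 0.1091]
orientation: [-179.8, -0.0, 85.7]
force: [-0.4, 0.5, -5.5]
opening: 0.0229
grasp_force: 52.3
```

Emit:
{"op": "move_arm", "data": {"commands": [[0,0,0,0,0,-0.1,10],[0,0,0,0,0,0,20],[0,0,0,0,0,0,35],[0,0,0,0,0,0,50],[0,0,0,0,0,0,50],[0,0,0,0,0,0,50],[0,0,0,0,0,0.3,50],[0,0,0,0,0,0.6,50],[0,0,0,0,0,1,50],[0,0,0,0,0,1,50],[0,0,0,0,0,1,50],[0,0,0,0,0,1,50],[0,0,0,0,0,1,50],[0,0,0,0,0,1,50],[0,0,0,0,0,0,50],[0,0,0,0,0,0,50]]}}

```text
time_s: 25.93
tool_pos: [0.6277, 0.1891, 0.28]
orientation: [-179.9, -0.0, 85.7]
force: [-0.3, -0.1, -0.1]
opening: 0.0425
grasp_force: 0.0
```

Run:
```python
from chalk import *
obs(2)
s=get_state();print(s['tool_pos'],s['opening'],s['force'].round(1),s['time_s'])
p,d=read_camera('side');cv2.imwrite('pics/s8.png',cv2.resize(p[150:440,150:450,::-1],(600,580)))
W=points('side',d)
for c in([.637,.293],[.627,.189]):
    l=W-[*c,0];m=(abs(l[...,0])<.05)&(abs(l[...,1])<.05)&(l[...,2]>.06)&(l[...,2]<.14)&(p.max(-1)<90);print(m.sum(),np.nanpercentile(W[m],[3,50,97],axis=0).round(3).tolist())
```

```text
side [(1.16, 19), (-1.45, 34), (None, 0), (None, 0)]
side [(1.17, 19), (-1.47, 34), (None, 0), (None, 0)]
[0.62713258 0.18898587 0.27763098] 0.04262549351585697 [ 0.6 -0.6 -0.2] 26.0333
489 [[0.617, 0.268, 0.064], [0.631, 0.309, 0.091], [0.649, 0.33, 0.107]]
435 [[0.613, 0.165, 0.062], [0.621, 0.208, 0.09], [0.639, 0.227, 0.109]]
```

View pics/s8.png

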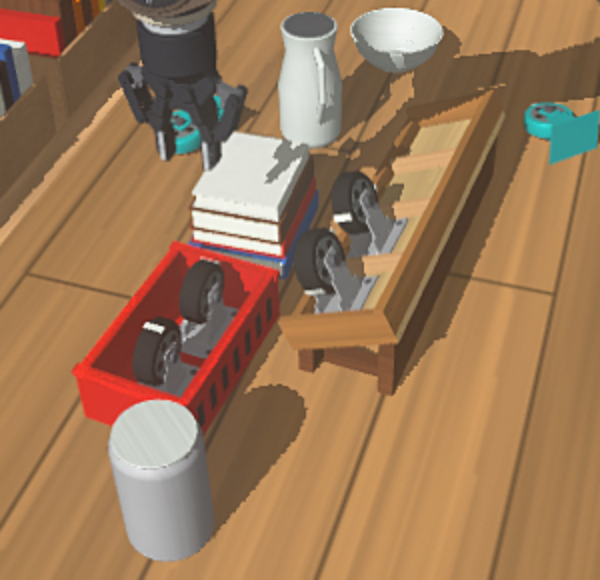

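```bash
python3 -c "
from workcell import *
print(hand_in())"
```

```text
the job is handed in; nothing more can be done
None
```

I spun all four wheels and handed the job in at about 26 s, without a verdict back. The two nearest the crate ran on by themselves and are still in their bays; the other two stopped dead and now stand in the red scrap crate, and the last picture shows the jug, books, bowl and canister where they were.

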